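# Switch off the deburring machine and hold its hood near balance

## Robot

A 6-joint arm with a two-finger parallel gripper is mounted at the origin on the work surface. World frame = base frame: x ahead of the robot, y to its left, z up, the work surface at z = 0. Lengths are in m, angles in degrees, forces in N, time in s.
With the tool pointing down it reaches from about 0.325 to 0.775 m from the base axis. Payload 5.5 kg.
Tool frame: the origin (TCP) lies at the centre of the arm's flange, where the gripper is bolted on; the fingertips stand 182 mm ahead of it and the grasp point (between the pads) lies 163 mm ahead of it; z points along the fingers, y is the line along which they close (so a half turn about z gives the same grasp; the last joint's range is limited). The gripper opens to 88 mm and grips with 3 to 60 N. Pads are 20 mm wide; open, the fingers measure 115 mm over their backs; the gripper's body (75 mm by 178 mm) begins 61 mm behind the grasp point.
Start: joints at [-74.238, 5.22, 70.514, -0, 104.267, -3.249], TCP at [0.195, -0.567, 0.405] pointing down, gripper open.
Joint ranges: [-164.24, 164.24], [-49.07, 125.15], [9.68, 141.18], [-86.29, 266.29], [3.28, 154.24], [-151.56, 151.56]. Speed limits (degrees/s): [147.25, 147.25, 172.46, 180, 180, 180].

## Interface

Orientations are given as [roll, pitch, yaw] about the fixed x, y, z axes, in that order (R = Rz(yaw) Ry(pitch) Rx(roll)).
In Python, from station import r gives the robot as it stands. The module is installed in compiled form; this text tells all that it offers. Calls block until the motion is done:
- r.reach(position, orientation): joint-space move of the TCP to a pose.
- r.servo_line(position, rotation=None, speed=0.15): straight line of the TCP; rotation=None keeps the orientation; speed is the mean speed in m/s.
- r.move_joints(angles): joint-space move.
- r.let_go() and r.grab(squeeze=None): open the fingers fully, or close them until they stop; squeeze is the grip in N (None keeps the last).
- r.wait(seconds).
- r.inverse_kinematics(position, orientation): joint angles nearest the present ones, or None.
- r.sense(): the state.
- r.snapshot(name): name is "side" or "top"; returns a dict with "frame" (420x560x3 uint8, red, green, blue), "fx", "fy", "cx", "cy" (pixels), "R" (3x3) and "t" (3): a world point X has camera coordinates R X + t. Camera axes: x right, y down, z forward; pixel columns grow to the right and rows downward; lengths in m; the calibration is good to about 2 mm. A picture is of the moment at which its call begins. There is no depth.
A pose or a line that the arm cannot do raises r.IKError and nothing moves.
- r.hand_in(): hands the job in; it is judged then, once.
The state is a dict: "clock": time; "joints": joint angles; "joint_vel": joint speeds; "joint_torque": joint torques, N m; "tcp_pos": TCP position; "orientation": TCP orientation; "contact_force": force on the tool from outside, world axes, zero at the start; "torque": the same for the moment, N m; "opening": finger opening in m; "gripper_force": force on a finger pad.
Only numpy, scipy, OpenCV 4.12 (cv2) and the standard library are available. Lean on these libraries where they do the work, as an engineer would, in place of code of your own. Each camera call takes 0.05 s, during which the arm holds its last target. There are 200 camera calls.

## Task

The fitter is waiting to set the hinge springs of the bench deburring machine's hood. Turn the selector on the switch box to off (the ring mark) before you lift anything, then grip the hood by its bar handle and raise it clearly past its balance point, so that you feel the springs take over, without letting it fly up to its stop. Ease it back down to just below the balance point, within about ten degrees of it, and finish there with the gripper still holding the handle and the hood still; leave everything else on the bench where it is.

Things in the scene. Friction and masses are not known exactly. Their poses are not given: they have to be found in the camera images.
- machine: Bench deburring machine, fixed: grey cast housing 190 x 240 x 105 mm under a hinged sheet-steel hood; motor behind, belt guard on its left (+y) end. Origin on the bench under the housing's middle; x points from the front (robot side, handle) to the hinge and motor, z up. Reaches 128 mm to the front, 267 back, 156 to +y, 146 to -y. Closed hood's top 154 mm, motor's box 165 mm above the bench.
- hood (a joint): Angle of the hood (0.9 kg) in rad: 0 closed and level, growing as its front rises, 1.40 at the upper stop. Torsion springs on the pin: it balances at 0.80 rad (46 degrees). Below, it sinks shut by itself (at the bar 1.1 N near closed, 0.25 N at 0.7 rad); above, the springs lift it ever harder to the stop (0.3 N at 0.9, 1.2 N at 1.2). Hinge friction holds it only within 0.02 rad of balance.
- hood_hinge (a point): Point midway along the hood's hinge axis, which runs along the machine's y: 112 mm above the bench, 104 mm behind the machine's origin. The point turns with the hood; with the hood closed its axes are the machine's.
- hood_handle: Steel bow handle; origin at the middle of its round grip bar, 12 mm thick, 110 mm long, along the machine's y. Hood closed: bar 225 mm in front of the hinge axis and 74 mm above it (186 mm above the bench), on slanting legs, 32 mm above the hood's top, finger room before and behind. Turns with the hood, 237 mm from the hinge axis; can pivot between the pads. At balance 325 mm above the bench.
- selector_box: Grey switch box 110 x 100 x 80 mm (x, y, z), fixed to the bench left or right of the machine, selector knob on top, cable gland at its back (own +x). Origin on the bench under its middle. On the round plate under the knob three black marks, 35 mm from the axis: ring (off) 36 degrees anticlockwise from the box's +x seen from above, one bar (slow) along +x, two bars (fast) 36 degrees clockwise.
- selector (a joint): Angle of the selector knob in rad, growing anticlockwise seen from above: 0 fast (two bars), 0.628 slow (one bar), 1.257 off (ring). Sprung detents pull it into these three positions from up to about 0.25 rad away; it starts at fast or slow. Turning takes under 0.1 N m; end stops just past both ends.
- selector_grip (a point): Point on the knob's axis at the height to grip, 110 mm above the bench. The knob is a black bar grip 44 mm long, 14 mm thick and 28 mm high, top 121 mm above the bench, on a 48 mm disc. The point's x axis lies along the bar towards its white-marked pointer end, and turns with the knob.
- blue_bin: Bystander, leave alone: blue plastic bin of steel jaws, 140 x 105 x 70 mm, loose, at the other side of the machine from the switch box. Origin under its middle.
- pipe_wrench: Bystander, leave alone: red pipe wrench lying on the bench, 350 mm long and 24 mm high.
- hammer: Bystander, leave alone: hammer with a dark wooden handle, about 300 mm long, lying on the bench.
- jaw_a: Bystander, leave alone: loose toothed steel wrench jaw, 42 x 20 x 15 mm, in front of the machine, to the left.
- jaw_b: Bystander, leave alone: loose toothed steel wrench jaw like the other, in front of the machine, to the right.
- pin_punch: Bystander, leave alone: steel pin punch 130 mm long, 12 mm thick, lying in front of the machine.
- spray_can: Bystander, leave alone: spray can 58 mm wide and 140 mm high, standing to the right of the machine.
Not all that is in view belongs to the job. There is more than one size of the selector_box; the job needs the smaller.

How it is judged:
By the outcome, as a careful person would: the job done as asked, in the order asked, and still so for the second after the job is handed in, while the arm keeps its last pose, push and grip.
It also fails if it takes over 64 s, if anything falls off the work surface, if the arm or the gripper's body presses on something with over 40 N, if the wrist force passes 120 N, or if a joint passes its speed limit or range.

## Working session

There is one attempt and no reset: what is moved stays moved. The work goes in short steps, each a Python script; the robot and the scene stay as the last script left them, time stands still between calls to the robot, and variables do not carry over. Pictures are saved under pics/ and viewed, at most 10 in all, crops included, and the job is handed in when it is done.

```bash
mkdir -p pics; python3 - <<'E'
from station import r
import cv2,pickle
d={}
for n in("top","side"):
    s=r.snapshot(n);d[n]=s;cv2.imwrite(f"pics/{n}0.png",s["frame"][:,:,::-1])
    print(n,s["fx"],s["cx"],s["cy"],s["R"],s["t"])
pickle.dump(d,open("s0.pkl","wb"))
print(r.sense())
E
```

```text
top 468.6720187961375 273.1897421915557 196.94875952920265 [[-0.01161475 -0.9999087   0.00690622]
 [-0.99929054  0.01135956 -0.03590795]
 [ 0.03582622 -0.00731838 -0.99933124]] [-0.00284892  0.51891989  1.45187671]
side 431.8796276858359 278.8830487645749 207.59792955265888 [[ 0.70157399 -0.71238278  0.01745612]
 [-0.49373571 -0.50361615 -0.70893993]
 [ 0.51382778  0.4887551  -0.70505281]] [-0.38338745  0.35260475  1.28635354]
{'clock': 0.1, 'joints': array([-7.42382155e+01,  5.25788602e+00,  7.05736426e+01,  7.21838990e-04,
        1.04266492e+02, -3.24876433e+00]), 'joint_vel': array([ 0.03547324, -0.04782652, -0.15270343,  0.01325457,  0.00649413,
       -0.01187259]), 'joint_torque': array([ 2.90180178e-03, -4.47856307e+01, -4.07570994e+01,  7.00257928e-02,
        2.84528104e-02, -1.11419306e-04]), 'tcp_pos': array([ 0.19545869, -0.56732509,  0.40364236]), 'orientation': array([-1.79902176e+02, -6.25372452e-03,  1.90107208e+01]), 'contact_force': array([-0.06633932, -0.57340168,  0.01555001]), 'torque': array([ 3.03482695e-02, -4.60940902e-05,  3.39306202e-02]), 'gripper_force': 0.0, 'opening': 0.0879658330945277}
```

View pics/top0.png

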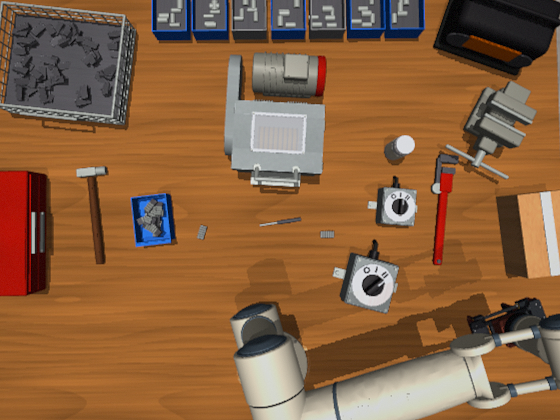

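View pics/side0.png

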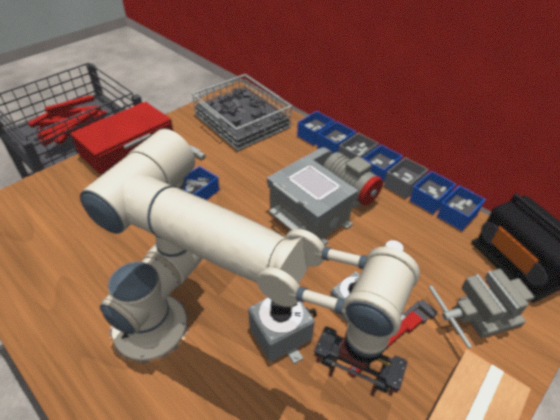

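The top view shows two candidate switch boxes: a smaller one at about (397,207), roughly 38 px or 110 mm wide, and a larger one at (371,283), roughly 50 px wide. I choose (397,207). The handle bar is at about (275,183). I'll check this with a close crop.

```bash
cat > h.py <<'E'
import numpy as np,cv2,pickle
def cast(s,u,v,z):
    d=s["R"].T@np.array([(u-s["cx"])/s["fx"],(v-s["cy"])/s["fy"],1]);c=-s["R"].T@s["t"]
    return c+d*(z-c[2])/d[2]
def proj(s,X):
    p=s["R"]@np.array(X)+s["t"];return np.array([s["fx"]*p[0]/p[2]+s["cx"],s["fy"]*p[1]/p[2]+s["cy"]])
E
python3 - <<'E'
from h import *
s=pickle.load(open("s0.pkl","rb"))["top"];f=s["frame"][:,:,::-1]
a=cv2.resize(f[175:235,360:425],None,fx=9,fy=9,interpolation=cv2.INTER_CUBIC)[:, :585]
b=cv2.resize(f[50:195,220:335],None,fx=4,fy=4,interpolation=cv2.INTER_CUBIC)[300:]
c=np.zeros((595,800,3),np.uint8);c[:540,:585]=0
a=cv2.resize(a,(390,360)); c[:360,:390]=a; c[:280,395:395+405]=b[:280,:405]
cv2.imwrite("pics/crop.png",c)
m=(f.min(2)>190).astype(np.uint8)
n,l,st,ce=cv2.connectedComponentsWithStats(m)
for i in range(1,n):
    x,y,w,h,ar=st[i]
    if ar>8 and 220<x<430 and 50<y<320: print(st[i],ce[i],cast(s,*ce[i],.085).round(4))
E
```

```text
[251 112  56  42 488] [277.8647541  132.65163934] [ 0.7071 -0.0244  0.085 ]
[397 136  18  17 246] [405.05691057 143.97154472] [ 0.6693 -0.4023  0.085 ]
[254 164   7   6  23] [257.17391304 165.95652174] [0.6085 0.0381 0.085 ]
[293 166   7   6  19] [295.52631579 168.05263158] [ 0.6011 -0.0754  0.085 ]
[251 178   7   6  27] [253.25925926 181.22222222] [0.5634 0.0502 0.085 ]
[256 178   8   2  10] [259.7 178.2] [0.5721 0.031  0.085 ]
[262 182  32   4  64] [277.5625 183.4375] [ 0.556  -0.0217  0.085 ]
[385 191  30  30 434] [399.22580645 206.87557604] [ 0.4825 -0.3809  0.085 ]
[369 202   7   6  30] [372.16666667 204.66666667] [ 0.49   -0.3008  0.085 ]
[352 264  41  42 825] [371.64363636 285.69818182] [ 0.2517 -0.2947  0.085 ]
[334 269  10   9  45] [339.08888889 272.8       ] [ 0.2907 -0.1995  0.085 ]
```

View pics/crop.png

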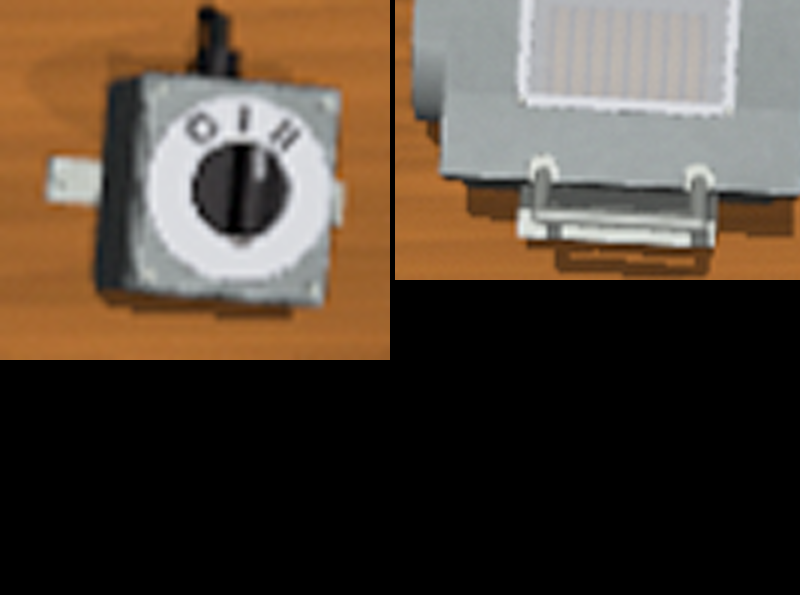

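The crop confirms the small box: O/I/II plate centred at (399,207), bar knob roughly along the I mark (slow). The handle's rod and a bright strip in front of it are ambiguous (near row 179 and row 183), so I'll clear the arm to the left and use both views.

```bash
python3 - <<'E'
from h import *
from station import r
r.move_joints([60,-25,75,0,110,0])
d={n:r.snapshot(n) for n in("top","side")};pickle.dump(d,open("s1.pkl","wb"))
print(r.sense()["clock"])
f=d["side"]["frame"][:,:,::-1];t=d["top"]["frame"][:,:,::-1]
c=np.zeros((600,800,3),np.uint8)
c[:360,:480]=cv2.resize(f[180:270,250:370],(480,360),interpolation=cv2.INTER_CUBIC)
k=np.round(proj(d["side"],[.48,-.38,.1])).astype(int);print(k)
c[:300,490:790]=cv2.resize(f[k[1]-25:k[1]+25,k[0]-25:k[0]+25],(300,300),interpolation=cv2.INTER_CUBIC)
a=cv2.resize(t[192:222,385:415],(300,300),interpolation=cv2.INTER_CUBIC)
c[300:600,490:790]=np.clip(a.astype(float)*2.5,0,255)
c[365:365+200,:480]=cv2.resize(t[155:195,230:326],(480,200),interpolation=cv2.INTER_CUBIC)
cv2.imwrite("pics/crop2.png",c)
E
```

```text
3.675
[355 287]
```

View pics/crop2.png

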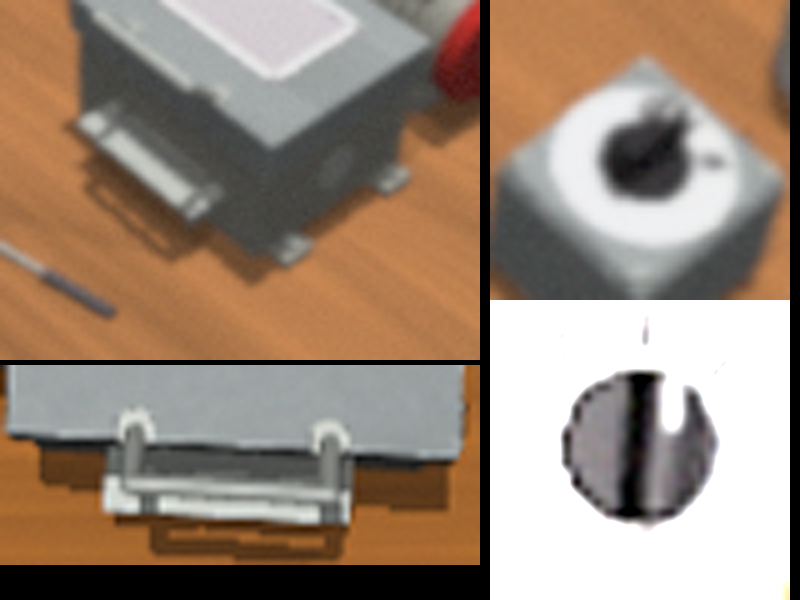

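The side view puts the bright strip low on the housing front, so it is a ledge and the grey rod above it is the handle bar. Its ends in the top image are about (255.6,179) and (298,180). The knob bar lies along the I mark, so the selector is at slow. Next I'll get numbers and cross-check against the side view.

```bash
python3 - <<'E'
from h import *
d=pickle.load(open("s1.pkl","rb"));s=d["top"];S=d["side"];f=s["frame"]
A=cast(s,255.6,179,.186);B=cast(s,298,180,.186);print("bar",A,B,np.linalg.norm(A-B),np.degrees(np.arctan2(*(A-B)[1::-1]))-90, "side",proj(S,A),proj(S,B))
# label & hood
m=(f.min(2)>200).astype(np.uint8);n,l,st,ce=cv2.connectedComponentsWithStats(m)
def rect(mask,z):
    c=max(cv2.findContours(mask,0,2)[0],key=cv2.contourArea)
    p=np.float32([cast(s,*q[0],z)[:2] for q in c]);return cv2.minAreaRect(p)
i=l[130,252] or l[132,252]
for i in range(1,n):
    x,y,w,h,a=st[i]
    if a>150 and 240<x<420 and 100<y<250: print(st[i],rect((l==i).astype(np.uint8),.154 if x<300 else .083))
# box top: grey region around (397,207), low saturation
g=f.astype(int);lo=((g.max(2)-g.min(2)<25)&(g.min(2)>110)).astype(np.uint8)
z=np.zeros_like(lo);z[175:232,381:424]=1
print("box",rect(cv2.morphologyEx(lo*z,2,np.ones((3,3))),.08))
z=np.zeros_like(lo);z[95:178,225:330]=1
print("hood",rect(cv2.morphologyEx(lo*z,2,np.ones((7,7))),.154))
# dark knob disc and marks
dk=((f.max(2)<90)).astype(np.uint8)
z=np.zeros_like(dk);cv2.circle(z,(399,207),14,1,-1)
n,l,st,ce=cv2.connectedComponentsWithStats(dk*z)
for i in range(1,n): print("dark",st[i],ce[i],cast(s,*ce[i],.083))
E
```

```text
bar [0.56234067 0.04016726 0.186     ] [ 0.55829828 -0.07616291  0.186     ] 0.11640038977341727 -1.9901855079860695 side [274.68416568 184.83999739] [299.11245826 202.50922464]
[251 115  56  39 237] ((0.6927716732025146, -0.02349187433719635), (0.1520441621541977, 0.1036306768655777), 85.74468994140625)
[397 136  17  17 236] ((0.6695557832717896, -0.4026739299297333), (0.04775623232126236, 0.04807024821639061), 88.7899169921875)
[385 195  30  26 327] ((0.47868776321411133, -0.38125547766685486), (0.08699742704629898, 0.07267817109823227), 83.91041564941406)
box ((0.4848828613758087, -0.3828487694263458), (0.10057453066110611, 0.10565783828496933), 84.59114074707031)
hood ((0.6916040182113647, -0.011923089623451233), (0.28081580996513367, 0.20874737203121185), 85.99544525146484)
dark [400 195   1   1   1] [400. 195.] [ 0.51771998 -0.38450083  0.083     ]
dark [392 199  16  16 181] [399.24309392 206.45303867] [ 0.48377985 -0.38152813  0.083     ]
```

The bar length (116 vs 110 mm), the side-view cross-check and the box top (101 x 106 mm) all fit. The knob axis is at (0.484,-0.382), box yaw about -5°. The bar centre is at (0.560,-0.018,0.186), machine yaw about -4°. I'll turn the selector first.

```bash
python3 - <<'E'
from h import *
from station import r
def st(t):
    s=r.sense();print(t,round(s["clock"],2),s["tcp_pos"].round(4),s["orientation"].round(1),s["joints"].round(1),"F",s["contact_force"].round(1),"T",s["torque"].round(2),"op",round(s["opening"],4),round(s["gripper_force"],1))
x,y,z=.484,-.382,.113+.163
r.reach([x,y,.38],[180,0,-5]);st("above")
j=r.inverse_kinematics([x,y,z],[180,0,31]);print(j)
r.servo_line([x,y,z],speed=.12);st("down")
r.grab(10);st("grip")
r.reach([x,y,z],[180,0,32]);st("turn")
r.let_go();st("open")
r.servo_line([x,y,.38],speed=.15);st("up")
for J in([.56,-.018,.30],[.56,-.018,.343]):
  for a in(86,-94): print(a,r.inverse_kinematics(J,[180,0,a]))
E
```

```text
above 6.74 [ 0.4845 -0.3812  0.3806] [180.   -0.   -4.9] [-41.4   7.6  70.5   0.  102.   53.6] F [ 0.7 -0.2  0. ] T [ 0.06 -0.01 -0.04] op 0.0878 0.0
[-4.14435059e+01  8.46156556e+00  8.00540859e+01 -2.54444375e-14
  9.14843486e+01  1.75564941e+01]
down 7.76 [ 0.4842 -0.3822  0.2772] [ 1.799e+02 -1.000e-01 -5.000e+00] [-41.4   8.4  80.    0.   91.5  53.6] F [0.3 0.3 0.4] T [ 0.   -0.04  0.01] op 0.0878 0.0
grip 8.88 [ 0.4841 -0.3814  0.276 ] [-179.9    0.    -5. ] [-41.4   8.5  80.1   0.1  91.6  53.6] F [-0.5  5.4  1.1] T [ 0.82  0.02 -0.  ] op 0.0139 10.0
turn 9.55 [ 0.4841 -0.3811  0.276 ] [-1.799e+02 -1.000e-01  3.210e+01] [-41.4   8.4  80.1   0.1  91.6  16.6] F [-1.8  7.4  2.2] T [ 1.14  0.15 -0.23] op 0.0141 10.0
open 10.75 [ 0.484 -0.382  0.276] [-180.   -0.   32.] [-41.4   8.5  80.1   0.   91.5  16.6] F [ 0.5 -0.7  0.2] T [ 0.02 -0.04  0.01] op 0.0879 0.0
up 11.59 [ 0.484  -0.382   0.3787] [-179.9    0.    32. ] [-41.4   7.6  70.6  -0.  101.9  16.6] F [-0.4  0.1 -0.3] T [-0.04 -0.04 -0.  ] op 0.0878 0.0
86 [-5.32003034 -0.63638635 87.11699886  0.         93.51938749 -1.32003034]
-94 None
86 [-5.32003034 -1.11577689 83.23274393  0.         97.88303296 -1.32003034]
-94 None
```

```bash
cat >> h.py <<'E'
import math
YAW=math.radians(-4);U=np.array([math.cos(YAW),math.sin(YAW)])
BAR=np.array([.5603,-.018])
def arc(th,tip=.006,bar=BAR,zb=.186):   # TCP for hood angle th, tool down
    e=math.atan2(74,225)+th;e0=math.atan2(74,225)
    p=bar+U*.237*(math.cos(e0)-math.cos(e));return [*p,zb+.237*(math.sin(e)-math.sin(e0))+.163+tip]
def st(r,t):
    s=r.sense();print(t,round(s["clock"],2),s["tcp_pos"].round(4),s["orientation"].round(1),s["joints"].round(1),"F",s["contact_force"].round(1),"T",s["torque"].round(2),"op",round(s["opening"],4),round(s["gripper_force"],1));return s
E
python3 - <<'E'
from h import *
from station import r
r.reach([BAR[0],BAR[1],.43],[180,0,86]);st(r,"above")
for th in(.4,.8,1.05): print(arc(th),r.inverse_kinematics(arc(th),[180,0,86]))
d={n:r.snapshot(n) for n in("top","side")}
t=d["top"]["frame"][:,:,::-1];f=d["side"]["frame"][:,:,::-1]
c=np.zeros((600,800,3),np.uint8)
c[:400,:400]=np.clip(cv2.resize(t[187:227,380:420],(400,400),interpolation=cv2.INTER_CUBIC)*1.5,0,255)
c[:400,400:]=cv2.resize(f[262:312,330:380],(400,400),interpolation=cv2.INTER_CUBIC)
c[400:,:400]=cv2.resize(t[130:230,180:380],(400,200))
c[400:,400:]=cv2.resize(f[150:250,210:410],(400,200))
cv2.imwrite("pics/k2.png",c)
E
```

```text
above 12.99 [ 0.5604 -0.0189  0.4295] [-180.     0.    85.9] [ -5.4  -0.5  73.8  -0.  106.7  -1.3] F [-0.3 -0.2 -0. ] T [-0.01 -0.07  0.  ] op 0.088 0.0
[np.float64(0.6067929228815383), np.float64(-0.02125110187504146), 0.43682718688940325] [-5.21591918e+00  6.87940328e+00  6.54650652e+01 -2.54444375e-14
  1.07655531e+02 -1.21591918e+00]
[np.float64(0.6814031265624815), np.float64(-0.026468355556905777), 0.49404560897889427] [-5.08239369e+00  2.14984803e+01  4.25251689e+01 -2.54444375e-14
  1.15976351e+02 -1.08239369e+00]
[np.float64(0.7372112149742388), np.float64(-0.030370837260201542), 0.5130862044068344] [-5.00023912e+00  3.50256298e+01  2.25014675e+01 -2.54444375e-14
  1.22472903e+02 -1.00023912e+00]
```

View pics/k2.png

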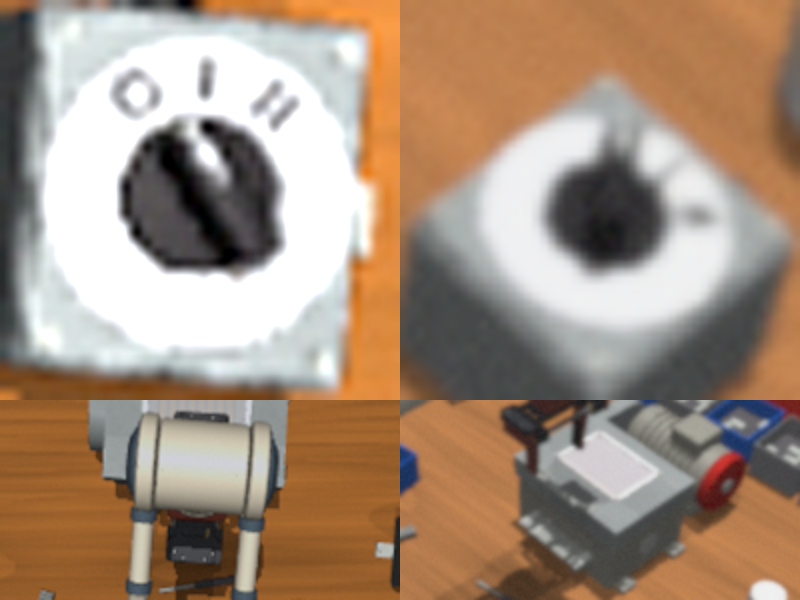

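The pointer now runs about 36° anticlockwise toward the ring mark (crop (135,93), from centre (203,195)), so the selector is off. Next I grip the handle and raise the hood in steps.

```bash
python3 - <<'E'
from h import *
from station import r
r.servo_line(arc(0),speed=.1);st(r,"down")
r.grab(20);st(r,"grip")
for th in(.05,.12): r.servo_line(arc(th),speed=.04);st(r,th)
s=r.snapshot("side")["frame"][140:260,200:380,::-1];cv2.imwrite("pics/g.png",cv2.resize(s,(720,480)))
E
```

```text
down 13.99 [ 0.5604 -0.018   0.3559] [179.9   0.   86. ] [-5.3 -1.1 82.   0.  99.1 -1.3] F [-0.4 -0.1  0.8] T [-0.02 -0.09  0.04] op 0.0879 0.0
grip 15.15 [ 0.5596 -0.018   0.3549] [-179.8    0.    86. ] [-5.3 -1.1 82.  -0.  99.3 -1.3] F [-6.2 -0.2  0.6] T [0.05 0.94 0.05] op 0.0114 20.0
0.05 15.6 [ 0.5635 -0.0182  0.3659] [-179.8    0.    86. ] [ -5.3  -0.5  80.3  -0.  100.4  -1.3] F [-5.6  0.5  1.2] T [ 0.04  1.04 -0.02] op 0.0111 20.0
0.12 16.17 [ 0.5699 -0.0187  0.3813] [-179.8    0.    86. ] [ -5.3   0.5  77.7  -0.  102.   -1.3] F [-6.7  0.3  1.4] T [0.   1.23 0.04] op 0.0111 20.0
```

View pics/g.png

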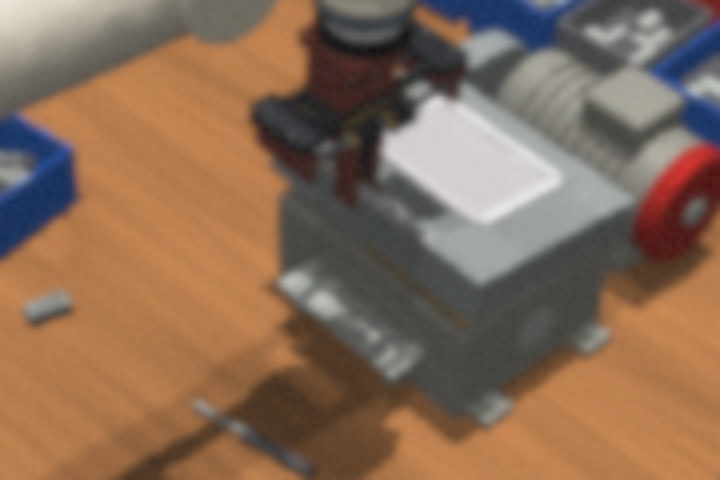

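The picture shows the bar in the fingers (crop about (355,170)) and a gap opening under the hood's front edge. The sideways force suggests the bar is about 1 mm nearer the robot than measured, so I'll correct for that and raise on.

```bash
python3 - <<'E'
from h import *
from station import r
b=BAR-.001*U
def go(seq,v):
    for th in seq:
        r.servo_line(arc(th,bar=b),speed=v);s=st(r,round(th,2))
        if np.linalg.norm(s["contact_force"])>30: print("STOP");return 0
    return 1
ok=go(np.arange(.2,1.01,.1),.06) and go([1.04],.04)
r.wait(.4);st(r,"hold")
s=r.snapshot("side")["frame"][100:260,180:420,::-1];cv2.imwrite("pics/g2.png",cv2.resize(s,(720,480)))
E
```

```text
0.2 16.68 [ 0.578  -0.0192  0.3985] [-179.9   -0.    86. ] [ -5.3   1.8  74.7  -0.  103.6  -1.3] F [-7.   0.6  1.5] T [0.06 1.14 0.01] op 0.0113 20.0
0.3 17.22 [ 0.5905 -0.0201  0.4189] [-179.9   -0.    86. ] [ -5.2   4.   70.3  -0.  105.7  -1.2] F [-7.2  1.1  3. ] T [ 0.06  1.35 -0.02] op 0.0113 20.0
0.4 17.76 [ 0.605  -0.021   0.4381] [-179.9   -0.    86. ] [ -5.2   6.7  65.6   0.  107.8  -1.2] F [-8.7  0.8  6. ] T [0.09 1.49 0.03] op 0.0116 20.0
0.5 18.3 [ 0.6212 -0.0221  0.456 ] [-180.   -0.   86.] [ -5.2   9.7  60.5   0.  109.9  -1.2] F [-8.8  0.9  7.6] T [0.18 1.57 0.01] op 0.0112 20.0
0.6 18.84 [ 0.6394 -0.0234  0.4714] [179.9  -0.   86. ] [ -5.1  13.1  55.    0.  111.9  -1.2] F [-7.   0.5  8.2] T [0.07 1.24 0.01] op 0.0116 20.0
0.7 19.38 [ 0.6592 -0.0248  0.4846] [179.9  -0.   86. ] [ -5.1  17.   49.1   0.  113.9  -1.1] F [-5.6  0.1  6.8] T [0.12 0.87 0.01] op 0.0114 20.0
0.8 19.93 [ 0.6801 -0.0262  0.4956] [179.9  -0.   86. ] [ -5.1  21.3  42.6   0.  115.9  -1.1] F [-3.3  1.4  4.7] T [0.08 0.61 0.08] op 0.0114 20.0
0.9 20.47 [ 0.7022 -0.0277  0.5043] [179.9  -0.   86. ] [ -5.   26.1  35.5   0.  118.2  -1.1] F [-2.6  0.2  5.6] T [0.13 0.32 0.05] op 0.0117 20.0
1.0 21.01 [ 0.7249 -0.0293  0.5108] [179.9  -0.   86. ] [ -5.   31.7  27.4   0.  120.8  -1. ] F [-0.9  2.3  4.3] T [0.25 0.23 0.06] op 0.0116 20.0
1.04 21.39 [ 0.7341 -0.0299  0.5127] [180.  -0.  86.] [ -5.   34.1  23.8   0.  122.   -1. ] F [0.2 1.9 4.3] T [0.34 0.1  0.05] op 0.011 20.0
hold 21.79 [ 0.7339 -0.0299  0.5126] [180.  -0.  86.] [ -5.   34.1  23.9   0.  122.   -1. ] F [0.5 2.6 3.9] T [0.62 0.04 0.05] op 0.0111 20.0
```

View pics/g2.png

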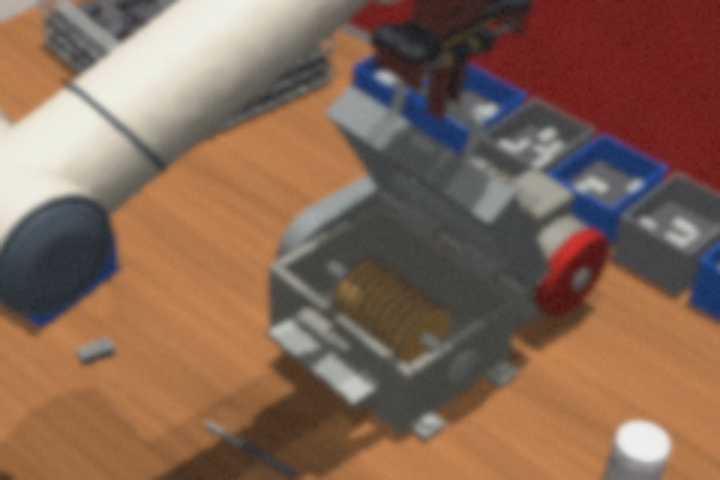

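The hood is clearly open, with the handle still in the fingers (crop about (440,95)), and forces stayed under 12 N. I'll ease it back to 0.715 rad.

```bash
python3 - <<'E'
from h import *
from station import r
b=BAR-.001*U
for th in(.95,.85,.77,.715): r.servo_line(arc(th,bar=b),speed=.05);st(r,th)
r.wait(1);s=st(r,"hold");print(s["joint_vel"].round(3))
d={n:r.snapshot(n) for n in("top","side")};pickle.dump(d,open("s3.pkl","wb"))
f=d["side"]["frame"][:,:,::-1];t=d["top"]["frame"][:,:,::-1]
c=np.zeros((600,800,3),np.uint8);c[:,:400]=cv2.resize(f[120:240,240:320],(400,600),interpolation=cv2.INTER_CUBIC)
c[:300,400:]=cv2.resize(t[60:210,180:380],(400,300));c[300:,400:]=cv2.resize(t[150:300,300:500],(400,300))
cv2.imwrite("pics/g3.png",c)
print("bar px exp",proj(d["side"],np.array(arc(.715,bar=b))-[0,0,.169]))
# expected hood front bottom-edge corners: edge 15mm behind bar, 32mm below (hood frame), +-0.12 y
for th in(.6,.715,.85):
  p=np.array(arc(th,bar=b))-[0,0,.169];u,n=.015,-.032
  q=p+np.array([*(U*(math.cos(th)*u+math.sin(th)*n)),-math.sin(th)*u+math.cos(th)*n])
  V=np.array([-U[1],U[0],0]);print(th,[(proj(d["side"],q+k*V)-[240,120])*5 for k in(.12,-.12)])
E
```

```text
0.95 22.42 [ 0.7135 -0.0286  0.507 ] [-180.   -0.   86.] [ -5.   28.8  31.7   0.  119.5  -1. ] F [1.8 3.4 2.5] T [ 0.55 -0.37 -0.07] op 0.0113 20.0
0.85 23.04 [ 0.6914 -0.0271  0.4985] [-180.   -0.   86.] [ -5.1  23.7  39.3   0.  117.1  -1.1] F [0.4 4.5 0.4] T [ 0.63 -0.33 -0.02] op 0.0112 20.0
0.77 23.57 [ 0.6743 -0.026   0.4905] [-180.   -0.   86.] [ -5.1  20.   44.7   0.  115.3  -1.1] F [ 0.7  3.7 -2.1] T [ 0.68 -0.4  -0.03] op 0.0111 20.0
0.715 23.98 [ 0.6628 -0.0253  0.4844] [180.   0.  86.] [ -5.1  17.7  48.2  -0.  114.1  -1.1] F [ 1.4  2.9 -0.3] T [ 0.54 -0.52  0.06] op 0.0113 20.0
hold 24.98 [ 0.6628 -0.0252  0.4843] [-180.    0.   86.] [ -5.1  17.7  48.3  -0.  114.1  -1.1] F [ 2.4  2.8 -2.9] T [ 0.3  -0.63 -0.05] op 0.0115 20.0
[ 0.006  0.042 -0.073 -0.05   0.113  0.024]
bar px exp [311.45658811 150.02499016]
0.6 [array([199.61107653, 143.31744612]), array([453.89204497, 321.8238693 ])]
0.715 [array([220.43737966, 113.58190252]), array([477.13010452, 289.65011994])]
0.85 [array([247.20189314,  80.80897192]), array([506.36174708, 253.80757437])]
```

View pics/g3.png

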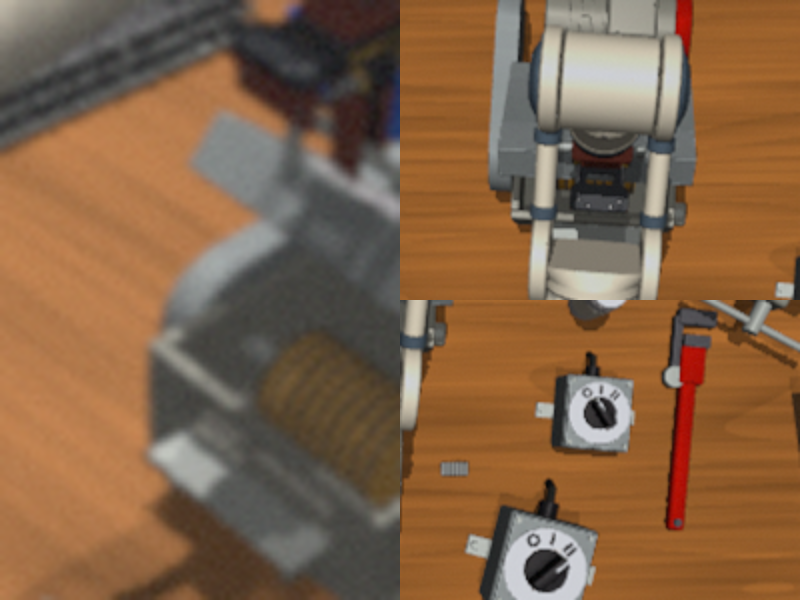

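The hood's front-left corner shows at crop (222,112); for 0.715 rad I expect (220,114). The grip is held, the selector is still at the ring, and nothing else has moved.

```bash
python3 -c "
from station import r
print(r.hand_in())"
```

```text
the job is handed in; nothing more can be done
None
```

The job is handed in: I turned the selector to off, raised the hood to about 1.04 rad (60°), then eased it back to about 0.715 rad (41°, some 5° below balance), where the gripper still holds the handle and the hood is still.

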